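# Open a spice caddy's slide cover with its key

### The job

Take the key from its wooden stand, feel lightly over the spice caddy's steel slide cover with the key's tip until it drops into the socket hidden under a flush shutter, and push the key fully home. With the key, slide the cover fully open (to the robot's left, towards the propped lid), then let go and leave the key standing upright in the socket. The cover is sprung and thin: press down on it lightly, a few newtons at most, keep the gripper itself off the caddy, and leave the other kitchen things where they are.

Things in the scene. Friction and masses are not known exactly. Their poses are not given: they have to be found in the camera images.
- caddy: Stainless steel box 250 (x) x 220 (y) x 80 mm high, fixed, its lid propped open on the +y side. Origin: centre of its underside; z up. Its 3 mm thick top has an opening, x -62 to 62 and y -95 to 30 mm, filled by the slide cover: a plain flat steel plate 5 mm thick, upper face at z 72 mm, that slides only along caddy +y (about 3.5 N of friction).
- opening (a point): Fixed point of the caddy, centre of its top opening (caddy x 0, y -32.5, z 80 mm), axes as the caddy's. The cover under it floats on springs: it starts to yield downwards at about 2 N, then gives 1 mm per newton, to a hard stop 10 mm down at about 12 N; more than 8.5 mm (about 10 N) strains it. It cannot move along x.
- search_line (a point): Fixed point of the caddy at x 0, y -55, z 72 mm. The socket is a hole through the cover, 14 mm along x, 20 mm along y, under a flush shutter of the same steel that sinks up to 26 mm under 0.3 to 0.7 N and springs back. Its centre is at caddy y = -55 mm + the cover's slide; its x differs every time, from -28 to 28 mm, cannot be seen, and stays the same as the cover slides.
- lid_edge (a point): Middle of the free upper edge of the propped lid (caddy x 0, y 198, z 265 mm). The lid is 250 mm wide and 200 mm long, hinged at caddy y 116, z 82 mm, and fixed leaning 0.42 rad outwards past upright.
- cover (a joint): Slide of the cover along caddy +y, in m: 0 shut, starts at 0 to 0.008, stop at 0.065 (fully open).
- give (a joint): How far the cover is pressed down on its springs, in m: 0 at rest, hard stop at 0.010; must stay below 0.0085.
- stand: Wooden block 60 x 60 x 35 mm high, fixed, with a hole 16 mm wide and 28 mm deep in the middle of its top, in which the key stands. Origin: centre of its underside.
- key: The key, 88 mm long, about 0.13 kg, upright in the stand. Origin: centre of its tip's flat end; z runs up the key. From the tip: round steel pin 10 mm in diameter and 22 mm long with a small chamfer, collar 26 mm in diameter at 22 to 28 mm, stem 12 mm in diameter to 48 mm, wooden handle from 48 to 88 mm, 34 mm along its x and 20 mm thick along its y (grip it across y).
- key_tip (a point): The centre of the key's tip, the same point as the key's origin. In the stand and, fully home, in the socket the collar rests on the upper face, so the tip is 22 mm below that face. Let go there, the key stands by itself.
- key_handle (a point): The centre of the key's handle, 68 mm above the tip; axes as the key's.
- tub_a: Clear square tub, 80 x 80 x 59 mm with its white lid; a bystander. Origin: underside.
- tub_b: As tub_a.
- mortar: Cast aluminium mortar, 104 mm wide, 85 mm high; a bystander. Origin: underside.
- spoon: Wooden masala spoon, 240 mm long, lying beyond the propped lid; a bystander.
- sieve: Small steel sieve, 84 mm wide, 32 mm high, straight handle to 138 mm from its centre along its x; a bystander. Origin: underside of the bowl.
- katori: Small steel bowl 72 mm wide, 34 mm high; a bystander. Origin: underside.
Things that resemble listed ones, but are neither listed nor needed, are in the scene too. Leave any yellow look-alike of the key alone.

How it is judged:
By the outcome, as a careful person would: the job done as asked, in the order asked, and still so for the second after the job is handed in, with the robot touching nothing.
It also fails if it takes over 54 s, if anything falls off the work surface, if the arm or the gripper's body presses on something with over 40 N, if the wrist force passes 120 N, or if a joint passes its speed limit or range.

### The arm

A 6-joint arm with a two-finger parallel gripper is mounted at the origin on the work surface. World frame = base frame: x ahead of the robot, y to its left, z up, the work surface at z = 0. Lengths are in mm, angles in degrees, forces in N, time in s.
With the tool pointing down it reaches from about 350 to 850 mm from the base axis. Payload 8.1 kg.
Tool frame: the origin (TCP) lies on the centre line of the jaws, within the pads' length; the fingertips stand 8 mm ahead of it and the grasp point (between the pads) lies 11 mm behind it; x points along the fingers, z is the direction in which the jaws open and shut, and the axes are right-handed (so a half turn about x gives the same grasp; the last joint's range is limited). The gripper opens to 85 mm and grips with 20 to 120 N. Pads are 22 mm wide; open, the fingers measure 114 mm over their backs; the gripper's body (76 mm by 85 mm) begins 54 mm behind the grasp point. The pads swing forward as they close: fully open they stand 13 mm farther back than shut.
Start: joints at [-73.705, 7.471, 85.268, -0, 87.261, -4.893], TCP at [216.877, -559.437, 239.292] pointing down, gripper open.
Joint ranges: [-169.43, 169.43], [-51.17, 129.36], [1.28, 143.12], [-76.62, 256.62], [0, 156.53], [-152.29, 152.29]. Speed limits (degrees/s): [136.94, 136.94, 159.86, 180, 180, 180].

### API

Orientations are given as [roll, pitch, yaw] about the fixed x, y, z axes, in that order (R = Rz(yaw) Ry(pitch) Rx(roll)).
In Python, from bench import r, vision, order gives the robot as it stands. The module is installed in compiled form; this text tells all that it offers.
- The arm moves only by the shell command python3 -m jog 'ROWS' [FORCE]. ROWS is JSON, a list of rows, each a list of 3 entries, a list of its own where there are three numbers: the shift along the world's x, y, z in m, then the turn, a rotation vector about the world's x, y, z in rad, then the opening, from -1 (shut) to 1 (fully open). A call has 1 to 5 rows; each row is the pose to reach, as a shift and turn from the pose commanded when the call began; what a row does not reach only later rows make up. A row lasts 1/12 s, in which the tool goes at most 41.7 mm and 7.16 degrees, less where a joint would pass 70% of its speed; a pose out of reach is approached as far as the arm can. A call with a gripper value outside its range is refused whole. The fingers move at their own pace and stop on an object; FORCE is the grip in N (left out, the last holds). Time passes only in rows, so rows that repeat a pose let the fingers close. It gives the time, the measured TCP pose, the force and the opening at its end, in the units of the state.
- r.sense(): the state, without advancing time (a new reading comes with each control period).
- vision.snapshot(name): name is "side" or "top"; returns the picture (400x640x3 uint8, red, green, blue); there is no depth.
- vision.camera_model(name): a dict with "fov_y" (degrees; the focal length in pixels is half the picture's height over the tangent of half this angle, whatever the lens; pixels are square), "cx", "cy" (the principal point, pixels), "world_to_cam" (4x4, takes a point from world to camera coordinates). Camera axes: x right, y down, z forward; pixel columns grow to the right and rows downward; lengths in mm; the calibration is good to about 2 mm. A picture is of the moment at which its call begins. camera_model takes no time and is no camera call.
- order.hand_in(): hands the job in, once; it reports no verdict.
The state is a dict: "time": time; "joint_pos": joint angles; "qd": joint speeds; "joint_efforts": joint torques, N m; "tool_pos": TCP position; "tcp_rot": TCP orientation; "ft_force": force on the tool from outside, world axes, zero at the start; "wrist_torque": the same for the moment, N m; "finger_gap": finger opening in mm.
Only numpy, scipy, OpenCV 4.12 (cv2) and the standard library are available. Lean on these libraries where they do the work, as an engineer would, in place of code of your own. Each camera call takes 0.05 s, during which the arm holds its last target.

## Working session

There is one attempt and no reset: what is moved stays moved. The work goes in short steps, Python scripts to look and compute and a shell command to move; the robot and the scene stay as the last step left them, time stands still between calls to the robot, and variables do not carry over. Pictures are saved under pics/ and viewed, and the job is handed in when it is done.

```bash
mkdir -p pics; python3 - <<'E'
from bench import r,vision,order
import cv2,json
s=r.sense();print(s)
for n in("side","top"):
    m=vision.camera_model(n);print(n,m)
    cv2.imwrite(f"pics/{n}0.png",vision.snapshot(n)[:,:,::-1])
E
```

```text
{'time': 0.0, 'joint_pos': array([-7.37053333e+01,  7.51528623e+00,  8.53315961e+01,  7.62127246e-04,
        8.72608103e+01, -4.89237275e+00]), 'qd': array([-0.02769125,  0.0864969 ,  0.05309682,  0.02260139, -0.10119469,
        0.05438352]), 'joint_efforts': array([ 4.65058110e-04, -5.69394314e+01, -5.00544441e+01, -2.32062621e-04,
        1.48058444e-02,  1.03467093e-05]), 'tool_pos': array([ 216.726042  , -558.90368095,  238.22035379]), 'tcp_rot': array([174.70265923,  89.89230465, 105.88966156]), 'ft_force': array([ 0.37407412,  0.66474903, -0.40577045]), 'wrist_torque': array([-0.01912749,  0.01831642, -0.01849545]), 'finger_gap': 85.6285544412039}
side {'fov_y': 44.910385318408984, 'cx': 326.82747177356663, 'cy': 191.97030170124899, 'world_to_cam': array([[ 9.71186624e-01, -2.38069018e-01,  1.09400194e-02,
        -5.78141341e+02],
       [-1.47018123e-01, -6.34615928e-01, -7.58714897e-01,
         1.79849291e+02],
       [ 1.87569221e-01,  7.35245379e-01, -6.51330961e-01,
         1.44361418e+03],
       [ 0.00000000e+00,  0.00000000e+00,  0.00000000e+00,
         1.00000000e+00]])}
top {'fov_y': 55.62826161043455, 'cx': 322.4739225922605, 'cy': 196.5444322857467, 'world_to_cam': array([[ 1.76769565e-03, -9.99983758e-01, -5.41842796e-03,
        -3.76600161e+01],
       [-9.95148034e-01, -1.22606659e-03, -9.83813356e-02,
         5.81960111e+02],
       [ 9.83730943e-02,  5.56604620e-03, -9.95134038e-01,
         1.10762794e+03],
       [ 0.00000000e+00,  0.00000000e+00,  0.00000000e+00,
         1.00000000e+00]])}
```

View pics/side0.png

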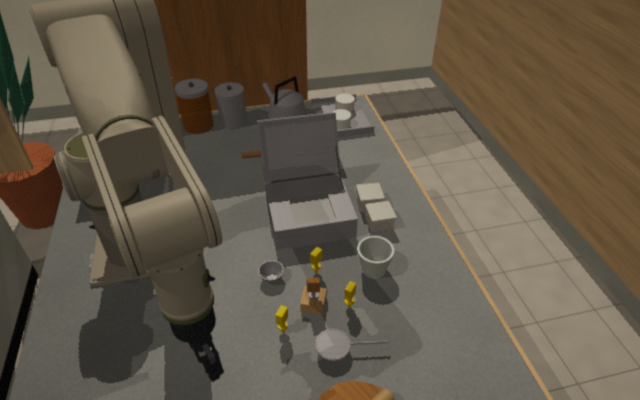

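View pics/top0.png

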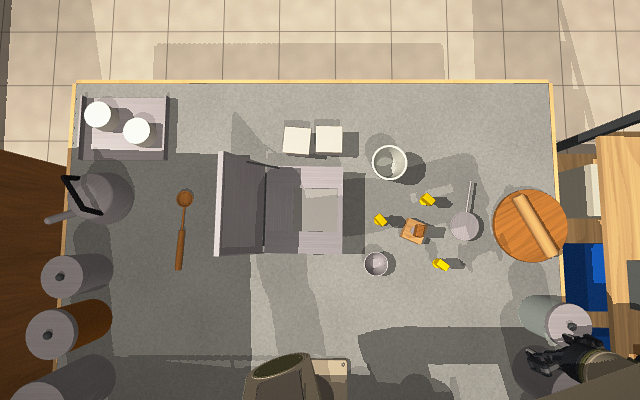

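The key candidates, by pixel, are:
- Brown-handled, in the wooden stand: side (313,285), top (415,230).
- Yellow: side (316,258), (350,293) and (282,318).

The brown one in the stand fits the description, and the yellow ones are look-alikes. I'll enlarge both views to confirm.

```bash
python3 - <<'E'
import cv2,numpy as np
s=cv2.imread("pics/side0.png");t=cv2.imread("pics/top0.png")
a=cv2.resize(s[265:325,275:355],(800,600),interpolation=cv2.INTER_CUBIC)
b=cv2.resize(t[205:255,380:447],(800,600),interpolation=cv2.INTER_CUBIC)
cv2.imwrite("pics/c1.png",a);cv2.imwrite("pics/c2.png",b)
c=cv2.resize(t[145:265,210:370],(800,600),interpolation=cv2.INTER_CUBIC)
cv2.imwrite("pics/c3.png",c)
c=cv2.resize(s[165:255,250:370],(800,600),interpolation=cv2.INTER_CUBIC)
cv2.imwrite("pics/c4.png",c)
E
```

```text
(no output)
```

View pics/c1.png

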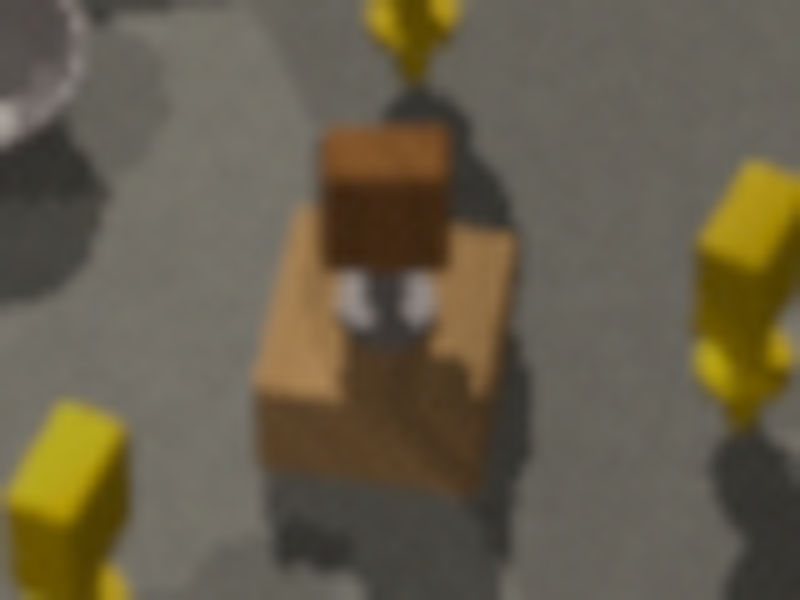

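View pics/c2.png

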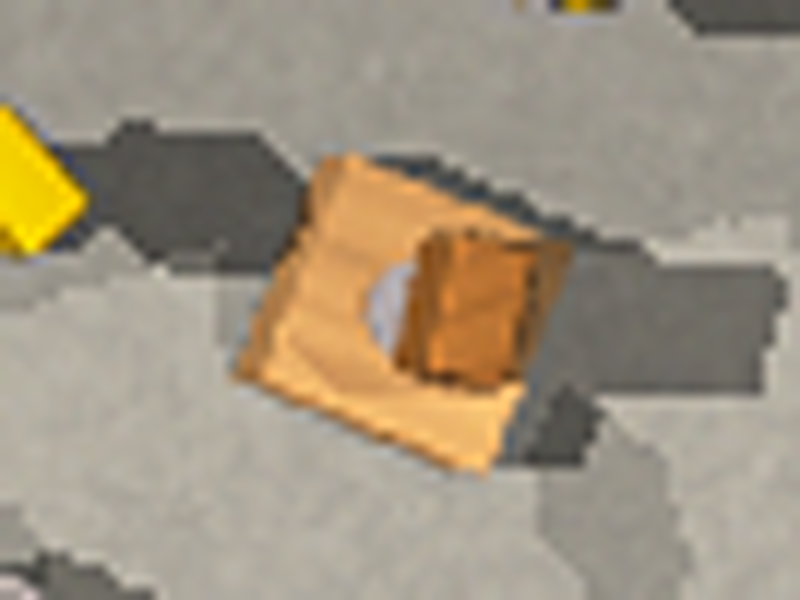

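View pics/c3.png

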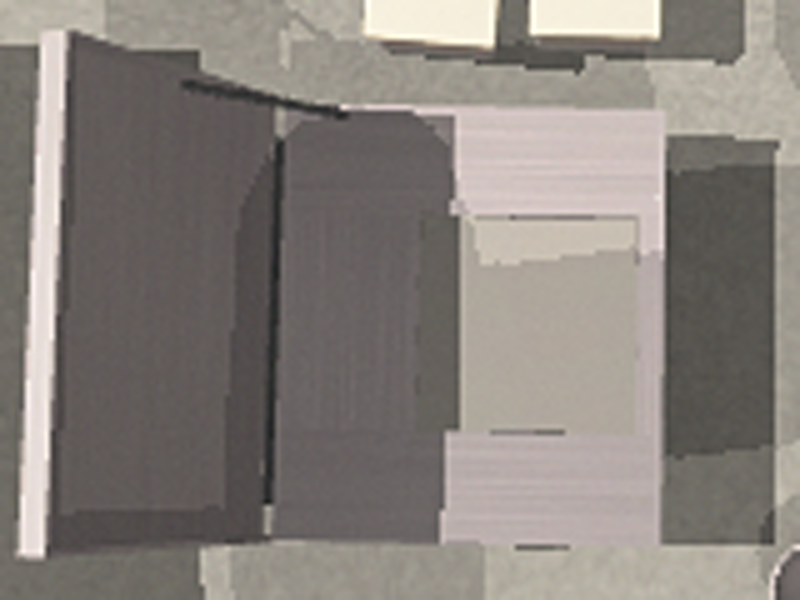

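View pics/c4.png

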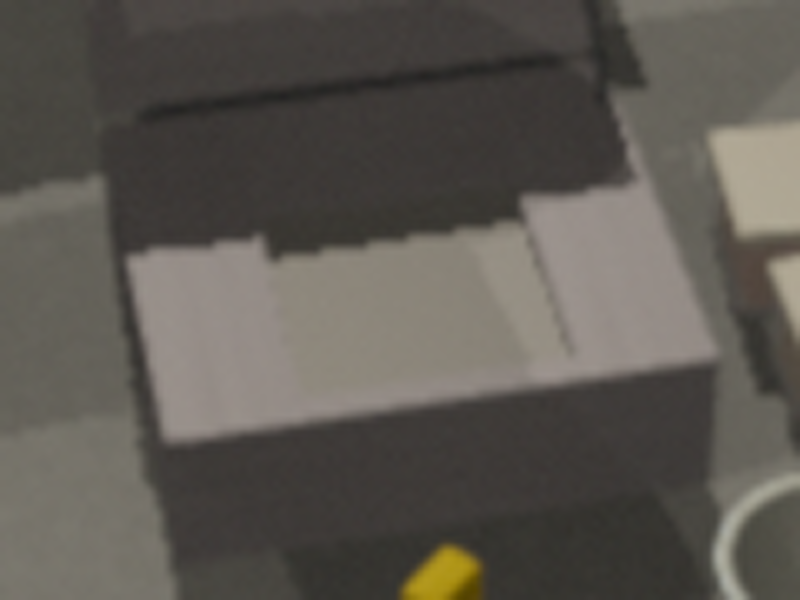

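The crop confirms it: the brown handle and grey collar stand in the wooden block at side (313,285) and top (415,230). Next I'll measure the key and the caddy.

```bash
cat > h.py <<'E'
import numpy as np,cv2
from bench import r,vision,order
def cast(n,uv,z):
    m=vision.camera_model(n);f=200/np.tan(np.radians(m["fov_y"]/2));W=np.array(m["world_to_cam"])
    C=-W[:3,:3].T@W[:3,3]; out=[]
    for u,v in np.atleast_2d(uv):
        d=W[:3,:3].T@np.array([(u-m["cx"])/f,(v-m["cy"])/f,1]); out.append(C+d*(z-C[2])/d[2])
    return np.array(out)
def proj(n,P):
    m=vision.camera_model(n);f=200/np.tan(np.radians(m["fov_y"]/2));W=np.array(m["world_to_cam"])
    q=np.atleast_2d(P)@W[:3,:3].T+W[:3,3];return q[:,:2]/q[:,2:]*f+[m["cx"],m["cy"]]
def tri(us,ut):
    A=[];b=[]
    for n,(u,v) in(("side",us),("top",ut)):
        m=vision.camera_model(n);f=200/np.tan(np.radians(m["fov_y"]/2));W=np.array(m["world_to_cam"])
        C=-W[:3,:3].T@W[:3,3];d=W[:3,:3].T@np.array([(u-m["cx"])/f,(v-m["cy"])/f,1]);d/=np.linalg.norm(d)
        P=np.eye(3)-np.outer(d,d);A.append(P);b.append(P@C)
    return np.linalg.lstsq(np.vstack(A),np.hstack(b),rcond=None)[0]
E
cat > a.py <<'E'
from h import *
np.set_printoptions(precision=1,suppress=True)
o=-0.5
s=cv2.imread("pics/side0.png");t=cv2.imread("pics/top0.png")
# key top face corners
ct=np.array([(447,238),(533,245),(515,383),(430,380)])/11.95+[380,205]+o
cs=np.array([(325,130),(450,127),(448,180),(328,180)])/10+[275,265]+o
for n,c in(("top",ct),("side",cs)):
    P=cast(n,c,101);print(n,P[:,:2].tolist(),P.mean(0),)
# stand top corners z35
st=np.array([(345,155),(575,240),(490,473),(262,372)])/11.95+[380,205]+o
P=cast("top",st,35);print("stand",P[:,:2],P.mean(0))
ss=np.array([(517,232),(480,425),(257,385),(302,208)])/10+[275,265]+o
P=cast("side",ss,35);print("stand side",P[:,:2],P.mean(0))
# caddy
T=np.array([(663,110),(660,545),(272,542),(285,108)])/5+[210,145]+o
print("caddy top",cast("top",T,80))
O=np.array([(638,215),(636,432)])/5+[210,145]+o
print("open",cast("top",O,80),cast("top",O,72))
S=np.array([(715,355),(170,440)])/(800/120)+[250,165]+o
print("caddy side",cast("side",S,80))
E
python3 a.py
```

```text
top [[497.28714110499965, -299.9663997964634], [495.6948135866114, -319.9130542285395], [463.75306194088773, -314.95868245709914], [464.40982892939843, -295.2808499407065]] [ 480.3 -307.5  101. ]
side [[469.3399045593917, -294.1113828305072], [500.9789099637743, -300.5528890447458], [496.5628132640941, -317.2530002195432], [466.70345532481224, -310.21093019146053]] [ 483.4 -305.5  101. ]
stand [[ 519.4 -291.2]
 [ 498.5 -347.6]
 [ 441.3 -325.2]
 [ 465.9 -269.7]] [ 481.3 -308.4   35. ]
stand side [[ 522.8 -287.2]
 [ 498.5 -345.9]
 [ 444.5 -320.2]
 [ 467.9 -265.9]] [ 483.4 -304.8   35. ]
caddy top [[664.  -93.5  80. ]
 [415.7 -91.   80. ]
 [416.9 127.9  80. ]
 [665.  124.6  80. ]]
open [[603.  -79.   80. ]
 [479.1 -77.6  80. ]] [[604.  -79.2  72. ]
 [479.2 -77.8  72. ]]
caddy side [[665.2 -88.2  80. ]
 [418.2 -85.7  80. ]]
```

```bash
python3 - <<'E'
from h import *
np.set_printoptions(precision=2,suppress=True)
from scipy.spatial.transform import Rotation as R
s=r.sense();M=R.from_euler('xyz',s["tcp_rot"],degrees=True).as_matrix();print(M)
j=M[:,2];print("jaw yaw",np.degrees(np.arctan2(j[1],j[0])))
t=cv2.imread("pics/top0.png");h=cv2.cvtColor(t,cv2.COLOR_BGR2HSV)
m=cv2.inRange(h,(22,150,120),(34,255,255))
n,l,st,c=cv2.connectedComponentsWithStats(m)
for i in range(1,n):
    if st[i,4]>15: print(st[i],c[i],cast("top",c[i],60)[0])
s=cv2.imread("pics/side0.png");h=cv2.cvtColor(s,cv2.COLOR_BGR2HSV)
m=cv2.inRange(h,(22,150,80),(34,255,255))
n,l,st,c=cv2.connectedComponentsWithStats(m)
for i in range(1,n):
    if st[i,4]>15: print(st[i],c[i],cast("side",c[i],60)[0],cast("side",c[i],0)[0])
E
```

```text
[[-0.    0.93  0.36]
 [ 0.    0.36 -0.93]
 [-1.    0.   -0.  ]]
jaw yaw -68.81272175867392
[419 193  17  13 141] [426.49 199.58] [ 570.41 -339.38   60.  ]
[374 213  13  13 114] [379.55 219.8 ] [ 511.49 -202.27   60.  ]
[432 258  18  13 141] [440.09 264.11] [ 385.23 -373.52   60.  ]
[310 247  12  26 212] [315.7  258.26] [ 513.62 -199.61   60.  ] [ 525.14 -147.69    0.  ]
[345 282  11  26 212] [349.59 293.46] [ 572.82 -338.48   60.  ] [ 587.82 -294.7     0.  ]
[276 306  12  26 234] [281.66 317.97] [ 387.73 -372.02   60.  ] [ 391.87 -330.21    0.  ]
```

```bash
python3 -m jog '[[[0.029,0.027,0],[0,0,-0.11],0],[[0.058,0.055,0],[0,0,-0.22],0],[[0.087,0.083,0],[0,0,-0.33],0],[[0.116,0.111,0],[0,0,-0.44],0],[[0.145,0.138,0],[0,0,-0.54],0]]' 80
python3 -m jog '[[[0.028,0.026,-0.02],[0,0,0],0],[[0.056,0.054,-0.04],[0,0,0],0],[[0.084,0.08,-0.06],[0,0,0],0],[[0.12,0.115,-0.075],[0,0,0],0],[[0.12,0.115,-0.09],[0,0,0],0]]'
python3 -m jog '[[[0,0,0],[0,0,0],0],[[0,0,0],[0,0,0],0]]'
```

```text
time: 0.52
tool_pos: [362.7, -419.7, 238.8]
tcp_rot: [-141.3, 89.9, 118.6]
ft_force: [-0.3, -0.2, -1.2]
finger_gap: 42.6
time: 0.93
tool_pos: [484.9, -302.9, 149.2]
tcp_rot: [119.1, 89.9, 19.5]
ft_force: [0.5, -0.4, 0.7]
finger_gap: 42.5
time: 1.1
tool_pos: [481.3, -304.8, 147.4]
tcp_rot: [-113.3, 89.8, 147.0]
ft_force: [-0.1, -0.3, 0.1]
finger_gap: 42.9
```

```bash
python3 - <<'E'
from h import *
a=vision.snapshot("side")[:,:,::-1];
cv2.imwrite("pics/g1.png",cv2.resize(a[220:320,240:373],(800,600),interpolation=cv2.INTER_CUBIC))
print(r.sense())
E
```

```text
{'time': 1.15, 'joint_pos': array([-3.75929153e+01,  6.47166294e+00,  9.59437728e+01, -2.87270146e-02,
        7.76638255e+01,  6.21101552e+01]), 'qd': array([-1.58320276, -1.23436156, -1.37428835, -0.16428025,  0.02328116,
       -0.01466913]), 'joint_efforts': array([ 1.46151077e+00, -5.22837031e+01, -4.64937580e+01,  1.70281925e-01,
       -1.01708436e-03,  7.42399762e-02]), 'tool_pos': array([ 481.44698627, -306.27314248,  148.90879364]), 'tcp_rot': array([-98.39830115,  89.91591868, 161.90478523]), 'ft_force': array([0.09856263, 0.01260029, 0.90958292]), 'wrist_torque': array([-0.01683297,  0.04091679,  0.04185995]), 'finger_gap': 42.43120904165809}
```

View pics/g1.png

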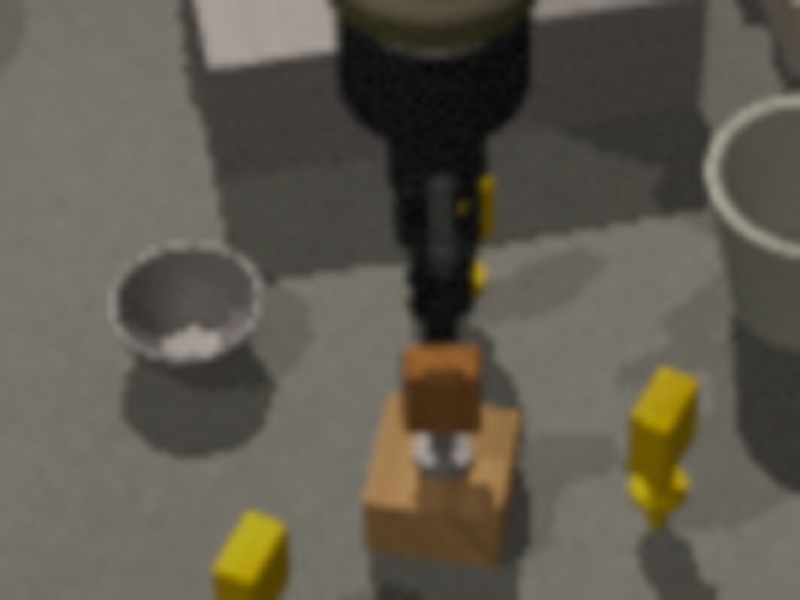

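The open fingers (crop (440,330)) are directly over the brown handle (crop (442,385)). I'll lower and grip.

```bash
python3 -m jog '[[[0,0,-0.038],[0,0,0],0],[[0,0,-0.066],[0,0,0],0],[[0,0,-0.076],[0,0,0],0],[[0,0,-0.076],[0,0,0],0]]'
python3 -m jog '[[[0,0,0],[0,0,0],-1],[[0,0,0],[0,0,0],-1],[[0,0,0],[0,0,0],-1],[[0,0,0],[0,0,0],-1],[[0,0,0],[0,0,0],-1]]' 80
```

```text
time: 1.48
tool_pos: [479.4, -306.3, 71.0]
tcp_rot: [-114.9, 89.7, 145.2]
ft_force: [-0.9, -0.3, 0.6]
finger_gap: 42.7
time: 1.9
tool_pos: [483.3, -307.9, 76.0]
tcp_rot: [55.8, 89.7, -44.0]
ft_force: [-1.3, -0.9, 7.4]
finger_gap: 19.0
```

```bash
python3 -m jog '[[[0,0,0.02],[0,0,0],-1],[[0,0,0.055],[0,0,0],-1],[[0,0,0.09],[0,0,0],-1],[[0,0,0.11],[0,0,0],-1],[[0,0,0.11],[0,0,0],-1]]'
python3 -m jog '[[[0,0,0],[0,0,0],-1],[[0,0,0],[0,0,0],-1]]'
python3 - <<'E'
from h import *
a=vision.snapshot("side")[:,:,::-1];cv2.imwrite("pics/g2f.png",a)
cv2.imwrite("pics/g2.png",cv2.resize(a[200:290,260:380],(800,600),interpolation=cv2.INTER_CUBIC))
a=vision.snapshot("top")[:,:,::-1];cv2.imwrite("pics/g2tf.png",a)
s=r.sense();print(s["tool_pos"],s["ft_force"],s["finger_gap"],proj("side",s["tool_pos"]-[0,0,60]),proj("top",s["tool_pos"]-[0,0,60]))
E
```

```text
time: 2.32
tool_pos: [484.8, -308.6, 190.9]
tcp_rot: [62.3, 89.4, -37.5]
ft_force: [1.0, -0.5, 0.1]
finger_gap: 19.0
time: 2.48
tool_pos: [481.6, -306.1, 182.7]
tcp_rot: [-119.9, 90.0, 140.4]
ft_force: [-0.1, -0.1, -1.6]
finger_gap: 18.9
[ 480.9421599  -305.69817406  181.35549022] [-0.72974977  0.21875069 -1.37118035] 18.962138530952167 [[312.28990618 275.0087992 ]] [[420.96200106 230.24715903]]
```

View pics/g2.png

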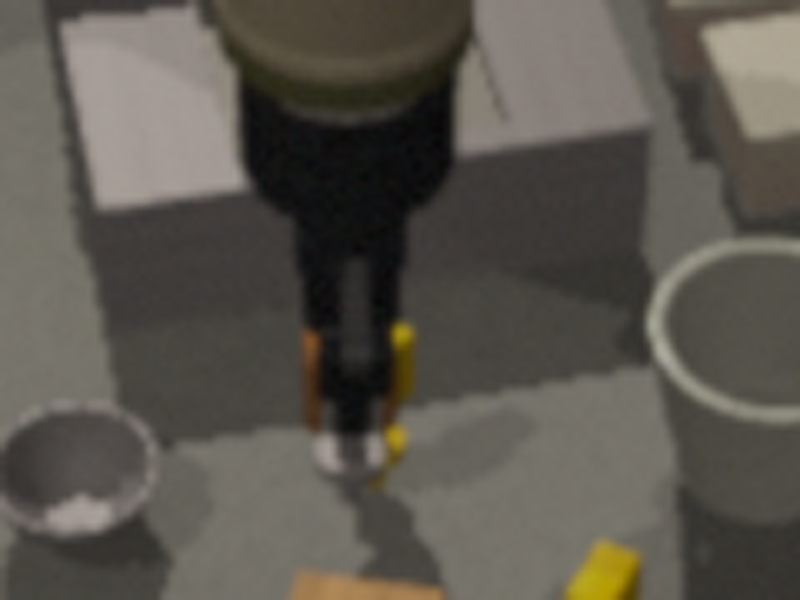

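```bash
python3 -m jog '[[[0.005,0.039,0],[0,0,0],-1],[[0.01,0.079,0],[0,0,0],-1],[[0.015,0.119,0],[0,0,0],-1],[[0.022,0.159,0],[0,0,0],-1],[[0.031,0.199,0],[0,0,0],-1]]'
python3 -m jog '[[[0,0.039,0],[0,0,0],-1],[[0,0.066,0],[0,0,0],-1],[[0,0.075,-0.02],[0,0,0],-1],[[0,0.075,-0.035],[0,0,0],-1],[[0,0.075,-0.035],[0,0,0],-1]]'
python3 -m jog '[[[0,0,0],[0,0,0],-1],[[0,0,0],[0,0,0],-1]]'
python3 - <<'E'
from h import *
a=vision.snapshot("side")[:,:,::-1]
cv2.imwrite("pics/g3.png",cv2.resize(a[165:255,250:370],(800,600),interpolation=cv2.INTER_CUBIC))
a=vision.snapshot("top")[:,:,::-1]
cv2.imwrite("pics/g3t.png",cv2.resize(a[145:265,210:370],(800,600),interpolation=cv2.INTER_CUBIC))
s=r.sense();print(s["tool_pos"],s["ft_force"],s["finger_gap"],proj("side",s["tool_pos"]-[0,0,60]),proj("top",s["tool_pos"]-[0,0,60]))
E
```

```text
time: 3.0
tool_pos: [511.6, -105.5, 181.5]
tcp_rot: [-97.2, 89.8, 163.0]
ft_force: [-0.0, -0.3, -1.3]
finger_gap: 19.0
time: 3.42
tool_pos: [509.7, -30.9, 143.3]
tcp_rot: [-89.3, 89.5, 171.1]
ft_force: [0.2, 0.3, -2.3]
finger_gap: 19.3
time: 3.58
tool_pos: [512.7, -32.8, 148.3]
tcp_rot: [-81.3, 90.0, 178.9]
ft_force: [0.7, 0.1, -0.7]
finger_gap: 19.5
[513.4500563  -33.13069894 149.20744503] [-0.80095444 -0.09452929 -1.50459372] 19.043636576078995 [[303.37914031 211.12982944]] [[321.01817074 218.62240092]]
```

View pics/g3.png

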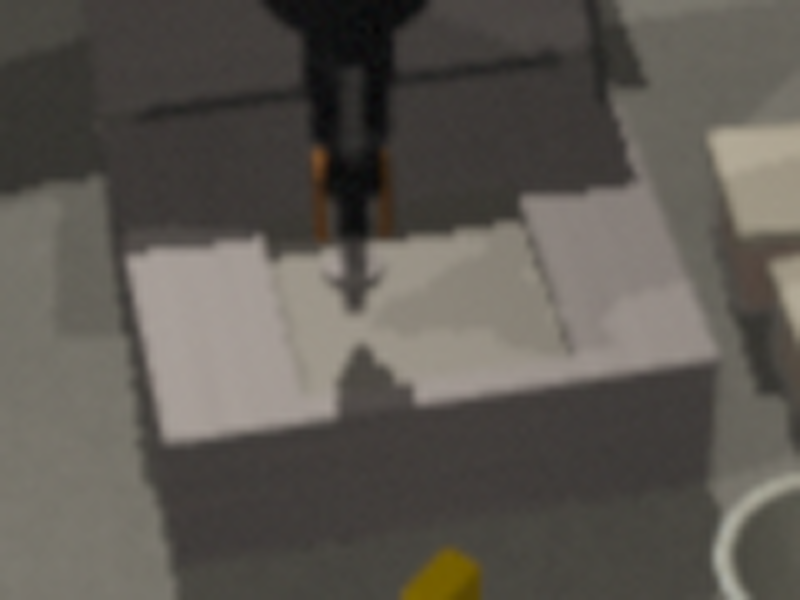

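View pics/g3t.png

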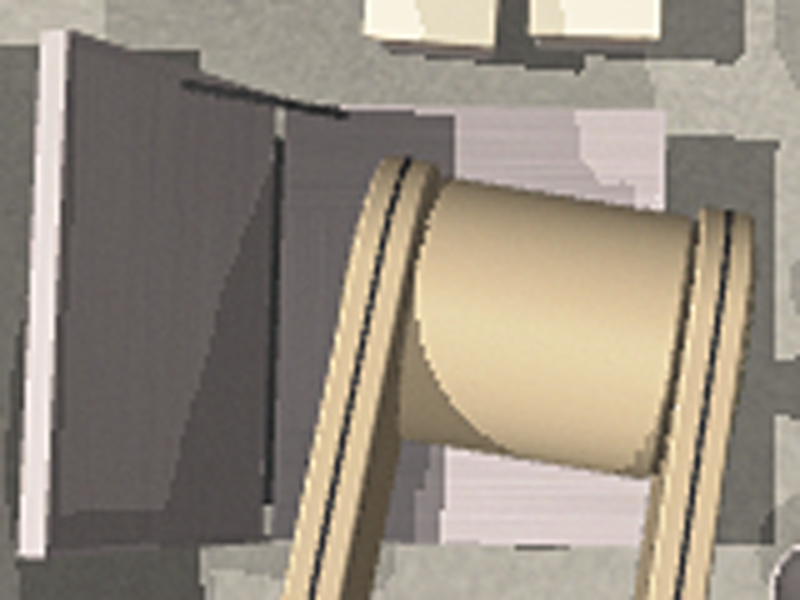

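The key is upright in the grasp. Its tip shows at crop (353,310), side (303,211.5), against a prediction of (303.4,211.1), so the tool offset is confirmed. I'll refine the caddy front edge before scanning.

```bash
python3 - <<'E'
from h import *
np.set_printoptions(precision=1,suppress=True)
t=cv2.cvtColor(cv2.imread("pics/top0.png"),cv2.COLOR_BGR2GRAY).astype(float)
for v in (175,180,186,200,215,235,245,250):
    row=t[v,320:352];g=np.diff(row);i=g.argmin();
    # subpixel crossing at half level
    hi=np.median(row[12:18]);lo=np.median(row[i+2:i+5]);k=np.where(row[:i+3]>(hi+lo)/2)[0][-1]
    u=320+k+(row[k]-(hi+lo)/2)/(row[k]-row[k+1]);print("top",v,round(u,2),cast("top",(u,v),80)[0])
s=cv2.cvtColor(cv2.imread("pics/side0.png"),cv2.COLOR_BGR2GRAY).astype(float)
for u in (280,285,300,310,330,340,350):
    col=s[212:245,u];d=np.diff(col);i=d.argmin();hi=col[i-1];lo=col[i+2]
    k=np.where(col[:i+3]>(hi+lo)/2)[0][-1];v=212+k+(col[k]-(hi+lo)/2)/(col[k]-col[k+1])
    print("side",u,round(v,2),cast("side",(u,v),80)[0])
print(proj("side",[[514,-72,72],[514,-76,80]]))
E
```

```text
top 175 342.52 [639.3 -94.6  80. ]
top 180 342.52 [624.8 -94.6  80. ]
top 186 342.49 [607.4 -94.4  80. ]
top 200 342.37 [567.1 -94.   80. ]
top 215 342.41 [524.2 -93.9  80. ]
top 235 342.04 [467.6 -92.7  80. ]
top 245 341.71 [439.5 -91.6  80. ]
top 250 341.57 [425.5 -91.2  80. ]
side 280 230.4 [432.4 -88.5  80. ]
side 285 229.52 [447.2 -88.3  80. ]
side 300 227.32 [491.5 -89.4  80. ]
side 310 225.61 [521.6 -89.1  80. ]
side 330 222.55 [582.  -89.9  80. ]
side 340 221.26 [612.3 -91.3  80. ]
side 350 219.54 [643.3 -91.   80. ]
[[306.3 224. ]
 [306.6 223. ]]
```

```bash
python3 -m jog '[[[-0.001,0,-0.007],[0,0,0],-1],[[-0.001,0,-0.014],[0,0,0],-1],[[-0.001,0,-0.014],[0,0,0],-1]]'
python3 -m jog '[[[0,0,-0.001],[0,0,0],-1],[[0,0,-0.002],[0,0,0],-1],[[0,0,-0.002],[0,0,0],-1]]'
```

```text
time: 3.93
tool_pos: [511.3, -32.7, 132.8]
tcp_rot: [-91.3, 89.9, 168.9]
ft_force: [3.4, 0.2, -2.9]
finger_gap: 18.9
time: 4.18
tool_pos: [511.9, -32.5, 132.3]
tcp_rot: [88.3, 90.0, -11.4]
ft_force: [0.6, -0.7, -1.8]
finger_gap: 19.2
```

```bash
python3 -m jog '[[[0,0,-0.001],[0,0,0],-1],[[0,0,-0.0015],[0,0,0],-1],[[0,0,-0.0015],[0,0,0],-1]]'
```

```text
time: 4.43
tool_pos: [512.0, -32.4, 130.8]
tcp_rot: [95.8, 90.0, -3.9]
ft_force: [0.5, -0.7, -0.9]
finger_gap: 18.9
```

```bash
python3 -m jog '[[[0,0,-0.0005],[0,0,0],-1],[[0,0,-0.001],[0,0,0],-1],[[0,0,-0.001],[0,0,0],-1]]'
```

```text
time: 4.68
tool_pos: [512.0, -32.4, 129.8]
tcp_rot: [95.3, 90.0, -4.4]
ft_force: [0.4, 0.0, -0.4]
finger_gap: 19.2
```

```bash
python3 -m jog '[[[0,0,-0.0005],[0,0,0],-1],[[0,0,-0.001],[0,0,0],-1],[[0,0,-0.001],[0,0,0],-1]]'
```

```text
time: 4.93
tool_pos: [511.9, -32.4, 128.7]
tcp_rot: [110.5, 90.0, 10.7]
ft_force: [1.4, 0.3, -0.6]
finger_gap: 18.9
```

```bash
python3 -m jog '[[[0,0,-0.0005],[0,0,0],-1],[[0,0,-0.001],[0,0,0],-1],[[0,0,-0.001],[0,0,0],-1]]'
```

```text
time: 5.18
tool_pos: [511.9, -32.4, 127.7]
tcp_rot: [102.5, 90.0, 2.8]
ft_force: [1.2, -1.7, -0.5]
finger_gap: 19.0
```

```bash
python3 - <<'E'
from h import *
a=vision.snapshot("side")[:,:,::-1]
cv2.imwrite("pics/g4.png",cv2.resize(a[185:230,275:335],(800,600),interpolation=cv2.INTER_CUBIC))
s=r.sense();print(s["tool_pos"],s["ft_force"],s["finger_gap"],(proj("side",[s["tool_pos"]-[0,0,60],s["tool_pos"]-[0,0,38]])-[275,185])*13.33)
E
```

```text
[511.90015194 -32.39538481 127.73404599] [ 1.57512128 -0.46857675 -0.49372648] 19.165340420315353 [[372.92293324 416.2034646 ]
 [370.86216736 345.5016287 ]]
```

View pics/g4.png

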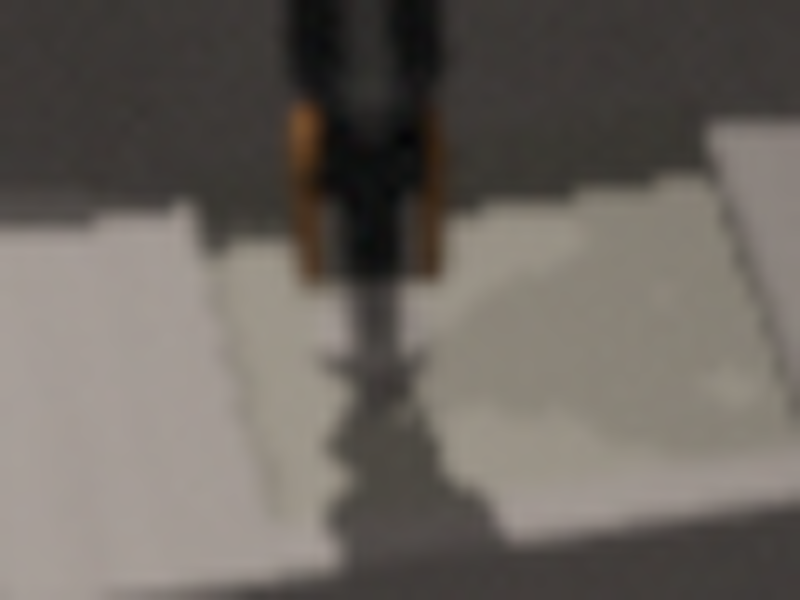

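```bash
python3 -m jog '[[[0,0,-0.001],[0,0,0],-1],[[0,0,-0.002],[0,0,0],-1],[[0,0,-0.002],[0,0,0],-1]]'
```

```text
time: 5.48
tool_pos: [511.9, -32.4, 125.6]
tcp_rot: [-121.9, 90.0, 138.4]
ft_force: [2.6, 0.2, -0.7]
finger_gap: 18.7
```

```bash
python3 -m jog '[[[0,0,-0.001],[0,0,0],-1],[[0,0,-0.002],[0,0,0],-1],[[0,0,-0.002],[0,0,0],-1]]'
```

```text
time: 5.73
tool_pos: [511.9, -32.4, 123.6]
tcp_rot: [-154.9, 90.0, 105.4]
ft_force: [2.4, 1.0, -0.8]
finger_gap: 18.8
```

There is no rise in downward force while a +x side force grows, so the pin has sunk into the socket and is rubbing its −x wall. I'll ease +x and continue down.

```bash
python3 -m jog '[[[0.001,0,0],[0,0,0],-1],[[0.001,0,-0.002],[0,0,0],-1],[[0.001,0,-0.003],[0,0,0],-1],[[0.001,0,-0.003],[0,0,0],-1]]'
```

```text
time: 6.07
tool_pos: [512.4, -32.4, 120.2]
tcp_rot: [-87.9, 89.9, 172.4]
ft_force: [-0.1, 0.0, -0.9]
finger_gap: 19.0
```

```bash
python3 -m jog '[[[0,0,-0.001],[0,0,0],-1],[[0,0,-0.002],[0,0,0],-1],[[0,0,-0.003],[0,0,0],-1],[[0,0,-0.003],[0,0,0],-1]]'
```

```text
time: 6.4
tool_pos: [512.7, -32.4, 117.5]
tcp_rot: [-88.1, 90.0, 172.1]
ft_force: [-0.1, -0.4, -1.4]
finger_gap: 19.1
```

```bash
python3 -m jog '[[[0,0,-0.002],[0,0,0],-1],[[0,0,-0.004],[0,0,0],-1],[[0,0,-0.005],[0,0,0],-1],[[0,0,-0.005],[0,0,0],-1]]'
```

```text
time: 6.73
tool_pos: [512.9, -32.5, 112.7]
tcp_rot: [40.0, 90.0, -59.8]
ft_force: [-0.7, -0.5, 0.2]
finger_gap: 19.1
```

```bash
python3 -m jog '[[[0,0,-0.001],[0,0,0],-1],[[0,0,-0.002],[0,0,0],-1],[[0,0,-0.002],[0,0,0],-1]]'
python3 - <<'E'
from h import *
a=vision.snapshot("side")[:,:,::-1]
cv2.imwrite("pics/g5.png",cv2.resize(a[185:230,275:335],(800,600),interpolation=cv2.INTER_CUBIC))
E
```

```text
time: 6.98
tool_pos: [513.0, -32.5, 110.9]
tcp_rot: [76.9, 90.0, -22.9]
ft_force: [-0.4, -1.1, 2.5]
finger_gap: 18.9
```

View pics/g5.png

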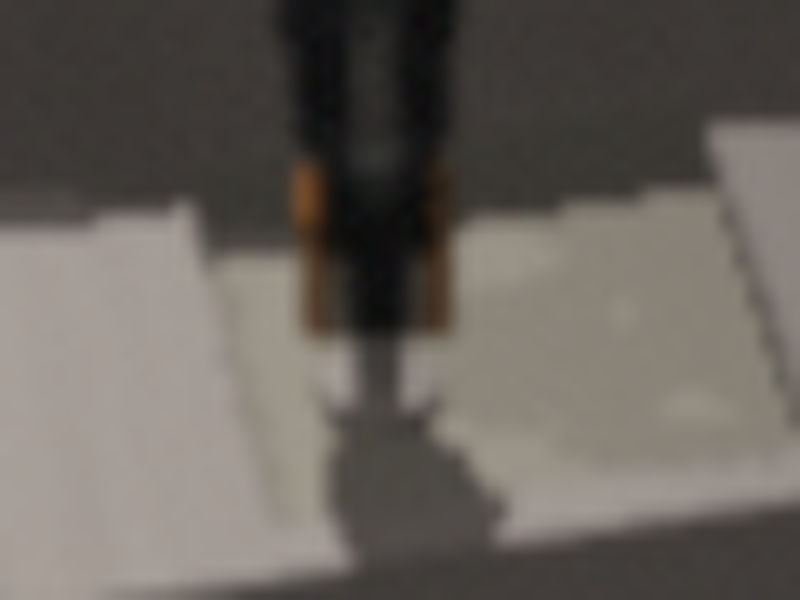

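The collar is seated on the cover at crop (375,405), with a net downward force of about 3.8 N, so the key is home. I'll ease off slightly and slide towards +y.

```bash
python3 -m jog '[[[0,0.003,0.001],[0,0,0],-1],[[0,0.008,0.001],[0,0,0],-1],[[0,0.014,0.001],[0,0,0],-1],[[0,0.02,0.001],[0,0,0],-1],[[0,0.025,0.001],[0,0,0],-1]]'
```

```text
time: 7.45
tool_pos: [513.3, -6.9, 112.1]
tcp_rot: [75.8, 89.9, -23.9]
ft_force: [1.9, -3.8, 1.4]
finger_gap: 19.0
```

```bash
python3 -m jog '[[[0,0.005,0],[0,0,0],-1],[[0,0.01,0],[0,0,0],-1],[[0.0003,0.015,0],[0,0,0],-1],[[0.0003,0.02,0],[0,0,0],-1],[[0.0003,0.024,0],[0,0,0],-1]]'
python3 - <<'E'
from h import *
a=vision.snapshot("side")[:,:,::-1]
cv2.imwrite("pics/g6.png",cv2.resize(a[165:255,250:370],(800,600),interpolation=cv2.INTER_CUBIC))
E
```

```text
time: 7.87
tool_pos: [513.4, 17.2, 111.9]
tcp_rot: [99.1, 90.0, -0.7]
ft_force: [2.5, -4.3, 2.3]
finger_gap: 19.0
```

View pics/g6.png

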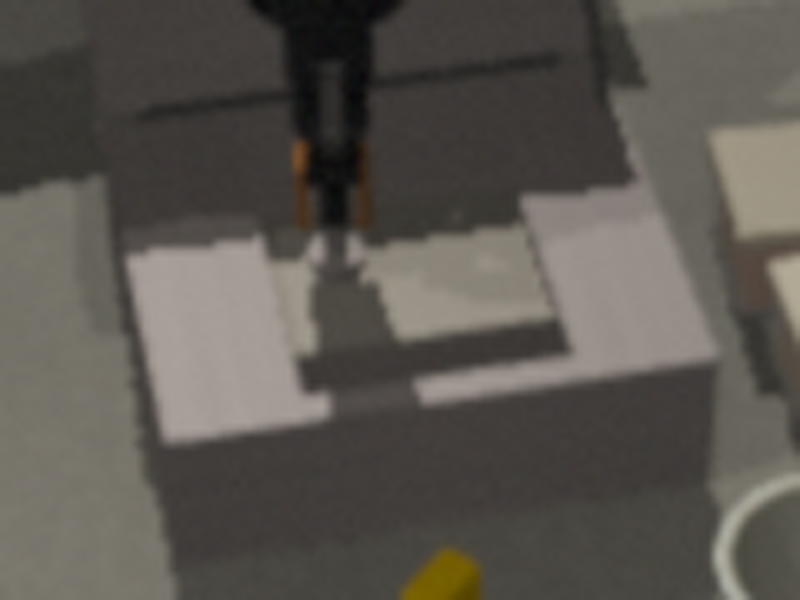

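The cover is moving, with a dark gap now open at crop (440,350). Fx shows rubbing on the −x wall, so I'll shift +1 mm in x and carry on to the stop.

```bash
python3 -m jog '[[[0.001,0.003,0.0005],[0,0,0],-1],[[0.0012,0.006,0.0005],[0,0,0],-1],[[0.0012,0.009,0.0005],[0,0,0],-1],[[0.0012,0.012,0.0005],[0,0,0],-1]]'
```

```text
time: 8.25
tool_pos: [513.8, 28.7, 111.9]
tcp_rot: [-78.6, 89.9, -178.3]
ft_force: [-1.2, -3.7, 2.4]
finger_gap: 19.2
```

```bash
python3 -m jog '[[[0,0.002,0],[0,0,0],-1],[[0,0.004,0],[0,0,0],-1],[[0,0.004,0],[0,0,0],-1]]'
```

```text
time: 8.5
tool_pos: [514.0, 32.6, 112.1]
tcp_rot: [-53.3, 89.9, -153.0]
ft_force: [-0.9, -4.0, 1.0]
finger_gap: 18.9
```

```bash
python3 -m jog '[[[0,0.002,0],[0,0,0],-1],[[0,0.003,0],[0,0,0],-1],[[0,0.003,0],[0,0,0],-1]]'
```

```text
time: 8.75
tool_pos: [514.0, 33.7, 112.1]
tcp_rot: [-3.9, 89.8, -103.7]
ft_force: [-1.1, -13.2, 2.1]
finger_gap: 19.1
```

The stop is reached: Fy is −13 N at tip y 33.7, and the predicted stop position was 33.7. I'll unload along y, then release.

```bash
python3 -m jog '[[[0,-0.001,0],[0,0,0],-1],[[0,-0.0025,0],[0,0,0],-1],[[0,-0.003,0.0005],[0,0,0],-1],[[0,-0.003,0.0005],[0,0,0],-1]]'
```

```text
time: 9.08
tool_pos: [514.1, 32.6, 112.6]
tcp_rot: [-90.4, 90.0, 169.9]
ft_force: [-2.2, -4.1, 1.6]
finger_gap: 18.9
```

```bash
python3 -m jog '[[[0,0,0],[0,0,0],-1],[[0,0,0],[0,0,0],-1]]'
python3 - <<'E'
from h import *
a=vision.snapshot("side")[:,:,::-1]
cv2.imwrite("pics/g7.png",cv2.resize(a[165:255,250:370],(800,600),interpolation=cv2.INTER_CUBIC))
E
```

```text
time: 9.25
tool_pos: [514.1, 32.6, 112.6]
tcp_rot: [-68.5, 90.0, -168.3]
ft_force: [-2.7, -4.3, 0.1]
finger_gap: 19.1
```

View pics/g7.png

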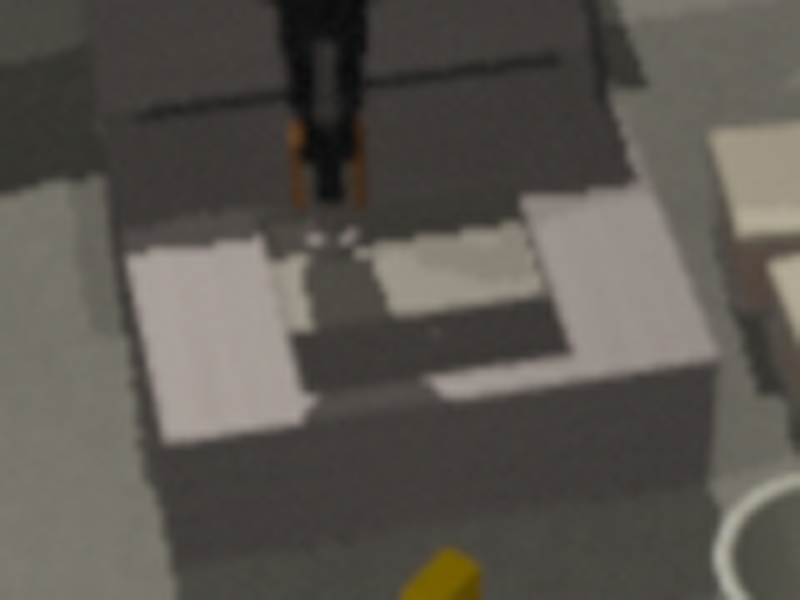

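```bash
python3 - <<'E'
from h import *
np.set_printoptions(precision=1,suppress=True)
p=lambda u,v:np.array([u,v])/(20/3)+[250,165]-.5
print(cast("side",[p(310,333),p(400,317),p(540,297)],72), cast("side",[p(310,333),p(400,317),p(540,297)],67))
print("mid g6",cast("side",[p(400,343),p(545,320)],72))
print(cast("side",[p(330,240)],75))
E
```

```text
[[492.  -24.3  72. ]
 [534.2 -23.2  72. ]
 [600.1 -24.6  72. ]] [[492.9 -19.1  67. ]
 [535.3 -18.   67. ]
 [601.5 -19.4  67. ]]
mid g6 [[530.6 -40.1  72. ]
 [598.5 -40.2  72. ]]
[[512.8  32.9  75. ]]
```

```bash
python3 -m jog '[[[-0.0008,-0.0005,0],[0,0,0],-1],[[-0.0008,-0.001,0],[0,0,0],-1],[[-0.0008,-0.001,0],[0,0,0],-1],[[-0.0008,-0.001,0],[0,0,0],-1]]'
```

```text
time: 9.63
tool_pos: [513.8, 32.1, 112.9]
tcp_rot: [156.9, 89.9, 57.2]
ft_force: [0.2, 0.5, 0.2]
finger_gap: 19.0
```

```bash
python3 -m jog '[[[0,0,0],[0,0,0],-0.4],[[0,0,0],[0,0,0],-0.3],[[0,0,0],[0,0,0],-0.1],[[0,0,0],[0,0,0],0],[[0,0,0],[0,0,0],0]]' 20
python3 - <<'E'
from h import *
a=vision.snapshot("side")[:,:,::-1]
cv2.imwrite("pics/g8.png",cv2.resize(a[165:255,250:370],(800,600),interpolation=cv2.INTER_CUBIC))
E
```

```text
time: 10.05
tool_pos: [513.6, 31.6, 112.8]
tcp_rot: [-162.4, 90.0, 97.8]
ft_force: [-0.0, -0.2, -0.1]
finger_gap: 42.6
```

View pics/g8.png

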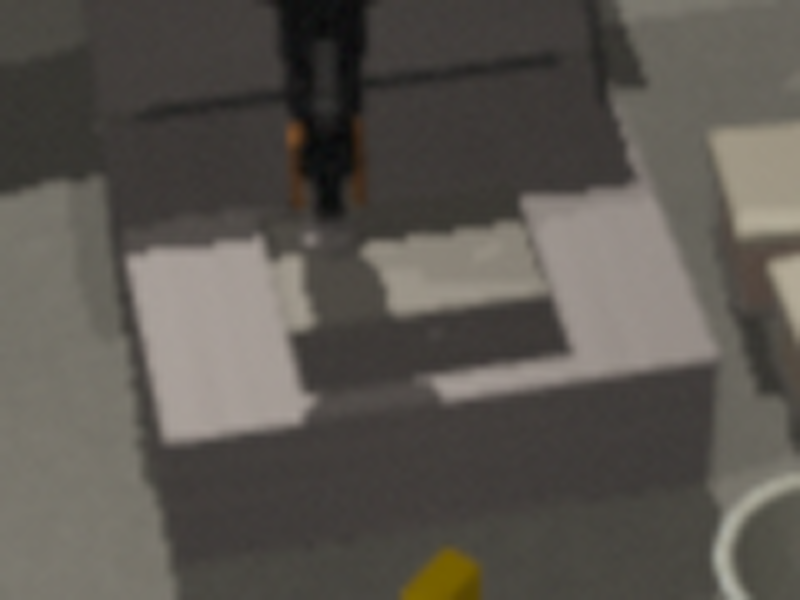

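The fingers are open and the key still stands, with the cover edge unchanged at crop (400,317). I'll retreat straight up, then back.

```bash
python3 -m jog '[[[0,0,0.02],[0,0,0],0],[[0,0,0.05],[0,0,0],0],[[0,0,0.085],[0,0,0],0],[[0,0,0.12],[0,0,0],0],[[0,0,0.13],[0,0,0],0]]'
python3 -m jog '[[[-0.01,-0.035,0.01],[0,0,0],0],[[-0.02,-0.075,0.01],[0,0,0],0],[[-0.03,-0.115,0.01],[0,0,0],0],[[-0.04,-0.155,0.01],[0,0,0],0],[[-0.05,-0.195,0.01],[0,0,0],0]]'
python3 -m jog '[[[0,-0.03,0],[0,0,0],0],[[0,-0.06,0],[0,0,0],0],[[0,-0.09,0],[0,0,0],0],[[0,-0.09,0],[0,0,0],0],[[0,-0.09,0],[0,0,0],0]]'
python3 - <<'E'
from h import *
a=vision.snapshot("side")[:,:,::-1]
cv2.imwrite("pics/s9.png",a)
cv2.imwrite("pics/g9.png",cv2.resize(a[165:255,250:370],(800,600),interpolation=cv2.INTER_CUBIC))
a=vision.snapshot("top")[:,:,::-1]
cv2.imwrite("pics/t9.png",a)
cv2.imwrite("pics/g9t.png",cv2.resize(a[145:265,210:370],(800,600),interpolation=cv2.INTER_CUBIC))
E
```

```text
time: 10.52
tool_pos: [516.0, 31.5, 249.3]
tcp_rot: [97.8, 89.5, -2.0]
ft_force: [0.9, 0.2, 0.9]
finger_gap: 42.3
time: 10.93
tool_pos: [462.9, -164.9, 252.8]
tcp_rot: [77.3, 90.0, -22.4]
ft_force: [-0.3, -0.2, -1.0]
finger_gap: 42.5
time: 11.35
tool_pos: [463.1, -254.7, 252.2]
tcp_rot: [-123.2, 89.9, 136.9]
ft_force: [-0.8, -0.2, -0.1]
finger_gap: 42.8
```

View pics/g9.png

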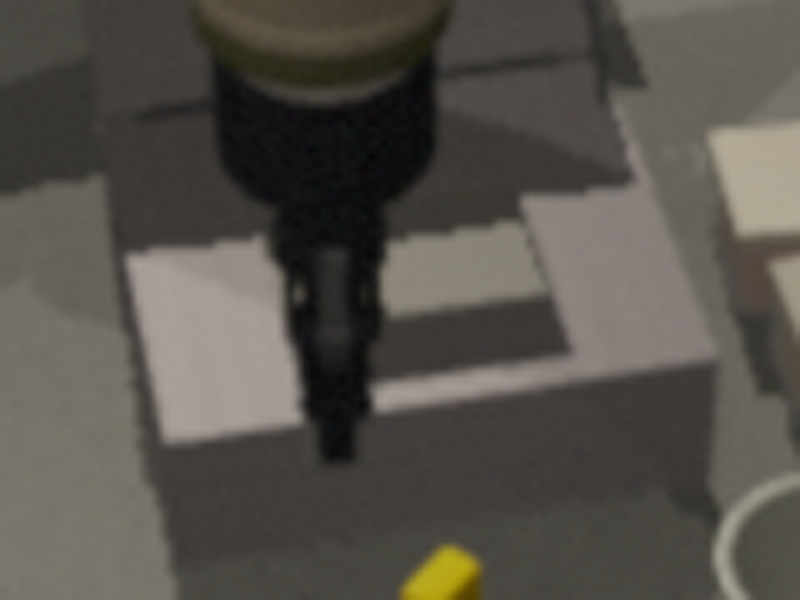

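View pics/g9t.png

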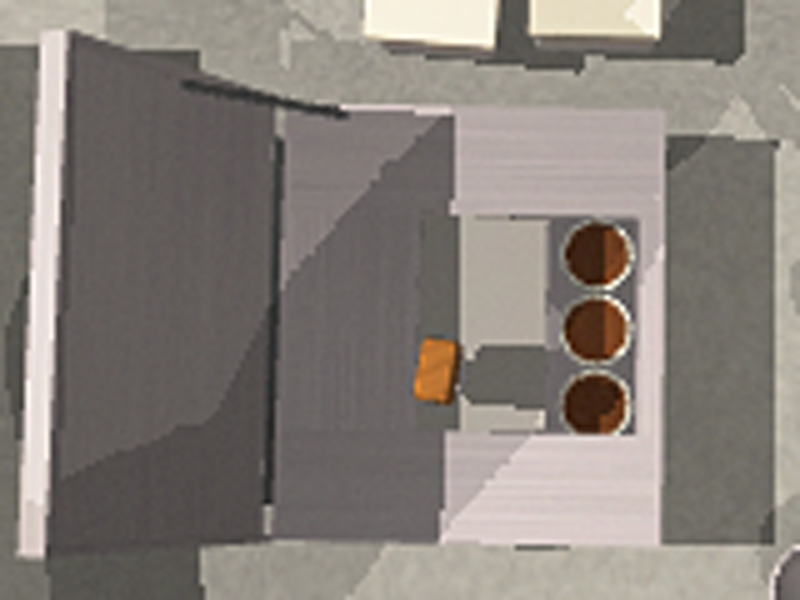

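View pics/t9.png

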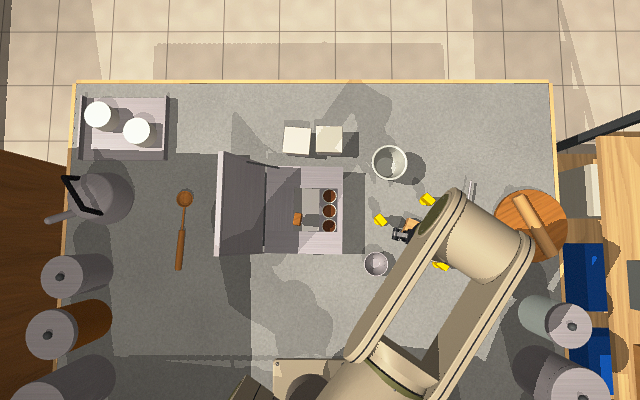

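From above, the key handle stands at crop (437,370) and the three spice pots are exposed. The gripper hides the key in the side view, so I'll move aside for one check.

```bash
python3 -m jog '[[[-0.02,-0.03,0],[0,0,0],0],[[-0.04,-0.06,0],[0,0,0],0],[[-0.05,-0.09,0],[0,0,0],0],[[-0.06,-0.12,0],[0,0,0],0],[[-0.06,-0.14,0],[0,0,0],0]]'
python3 - <<'E'
from h import *
np.set_printoptions(precision=1,suppress=True)
a=vision.snapshot("side")[:,:,::-1]
cv2.imwrite("pics/g10.png",cv2.resize(a[165:255,250:370],(800,600),interpolation=cv2.INTER_CUBIC))
p=lambda u,v:np.array([u,v])/5+[210,145]-.5
print(cast("top",[p(437,370)],138),cast("top",[p(547,300),p(547,230)],72))
E
```

```text
time: 11.87
tool_pos: [402.5, -394.5, 253.0]
tcp_rot: [-9.2, 90.0, -108.9]
ft_force: [0.1, -0.3, -0.3]
finger_gap: 42.8
[[511.7  31.4 138. ]] [[554.7 -26.8  72. ]
 [595.2 -26.7  72. ]]
```

View pics/g10.png

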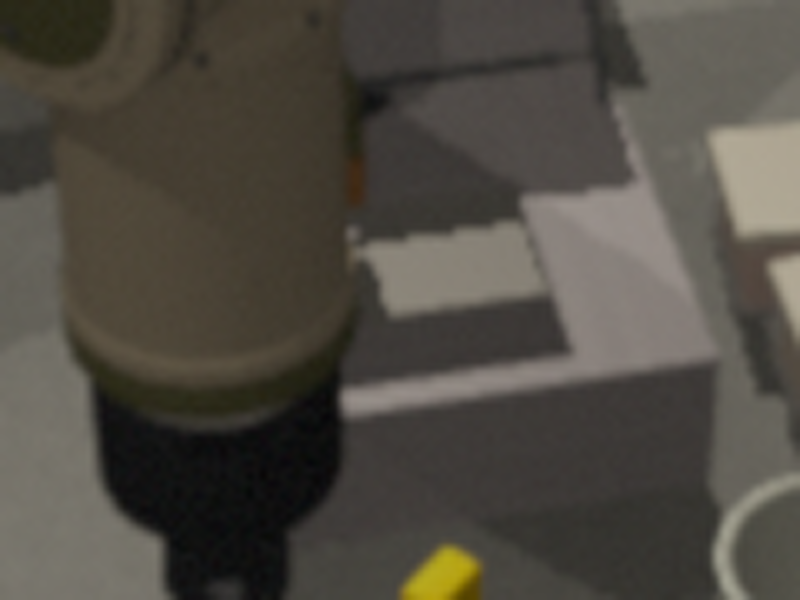

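```bash
python3 -m jog '[[[-0.025,-0.03,0],[0,0,0],0],[[-0.05,-0.06,0],[0,0,0],0],[[-0.07,-0.09,0],[0,0,0],0],[[-0.09,-0.12,0],[0,0,0],0],[[-0.1,-0.14,0],[0,0,0],0]]'
python3 - <<'E'
from h import *
a=vision.snapshot("side")[:,:,::-1]
cv2.imwrite("pics/s11.png",a)
cv2.imwrite("pics/g11.png",cv2.resize(a[165:255,250:370],(800,600),interpolation=cv2.INTER_CUBIC))
E
```

```text
time: 12.33
tool_pos: [302.4, -534.5, 252.9]
tcp_rot: [-34.1, 90.0, -133.9]
ft_force: [-0.2, -0.4, -0.5]
finger_gap: 42.9
```

View pics/g11.png

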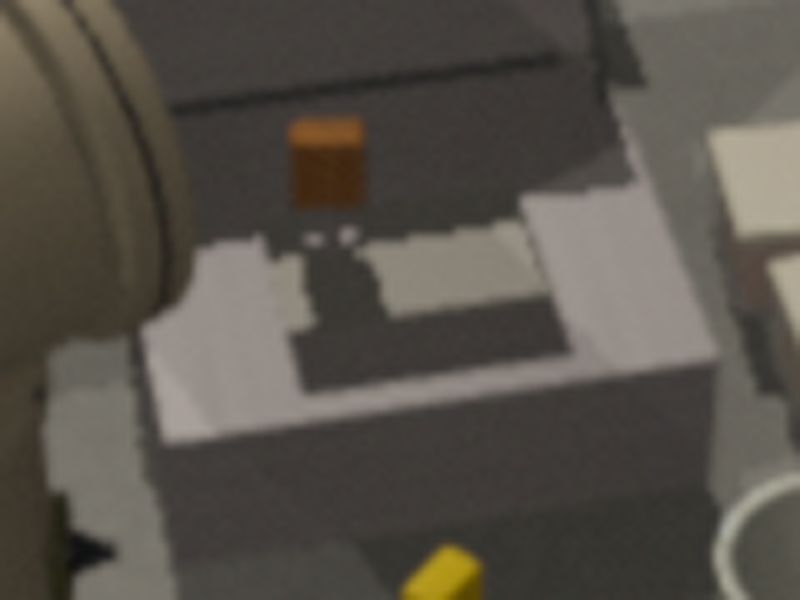

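View pics/s11.png

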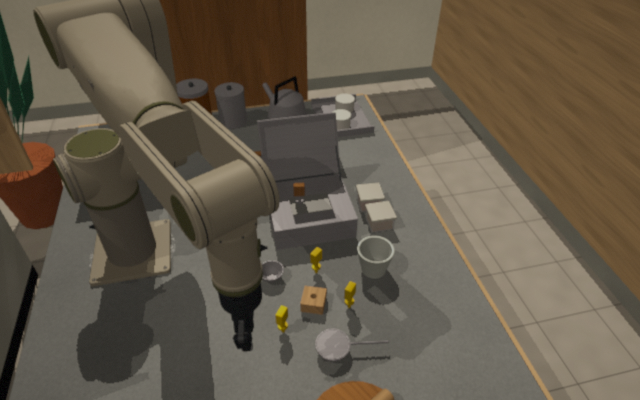

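The key (crop (328,160)) stands upright with its collar on the cover. The cover edge is unchanged at crop (400,317), the bystanders are in place and the arm is clear. Handing in.

```bash
python3 -c "
from bench import order
print(order.hand_in())"
```

```text
the job is handed in; nothing more can be done
None
```

The job is done and handed in, with the robot's clock at about 12.4 s of the 54 s allowed. I took the brown-handled key from its stand and lowered it at the left end of the search line. It dropped into the socket there without a long search. I pushed it home, slid the cover towards the lid until it stopped, let go and moved the arm clear.

- **Cover open:** the side force jumped to about 13 N at the stop, with the tip at y 33.7 mm against a predicted 33.7 mm. The spice pots are exposed, and the cover edge did not move after release.
- **Not proven:** the slide distance cannot be read directly. From the force and the pictures it is 65 mm, give or take 1 to 2 mm.
- **Light touch:** the highest downward press I read on the cover was about 4 N net, read only at the end of each move. That corresponds to about 2 mm of give.
- **Key and surroundings:** the last side picture shows the key upright with its collar on the cover. Both overall pictures show the bystanders and yellow look-alikes where they were, though I compared them only by eye.
- **Disagreement:** the two cameras put the caddy's front edge about 4 mm apart in y. I used the average, corrected by how each camera's reading compared with the gripped key. The contact forces fitted it.

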